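# Square up a knocked pile of card coin holders

### The arm

A 6-joint arm with a two-finger parallel gripper is mounted at the origin on a cart in front of the work surface, level with it; the furniture and walls round the work are solid. World frame = base frame: x ahead of the robot, y to its left, z up, the work surface at z = 0. Lengths are in m, angles in rad, forces in N, time in s.
With the tool pointing down it reaches from about 0.3 to 0.825 m from the base axis. Payload 5.4 kg.
Tool frame: the origin (TCP) lies at the very end of the fingers, on their centre line; the grasp point (between the pads) lies 19 mm behind it; z points along the fingers, x is the direction in which the jaws open and shut, and the axes are right-handed (so a half turn about z gives the same grasp; the last joint's range is limited). The gripper opens to 92 mm and grips with 3 to 60 N. Pads are 20 mm wide; open, the fingers measure 128 mm over their backs; the gripper's body (75 mm by 189 mm) begins 69 mm behind the grasp point.
Start: joints at [-1.338, 0.158, 1.597, -0, 1.386, -0.21], TCP at [0.246, -0.52, 0.215] pointing down, gripper open.
Joint ranges: [-2.91, 2.91], [-0.94, 2.29], [0.18, 2.7], [-1.29, 4.43], [0.17, 2.64], [-3, 3]. Speed limits (rad/s): [2.57, 2.57, 3.14, 3.14, 3.14, 3.14].

### API

Orientations are given as a rotation vector (axis times angle).
In Python, from workcell import bot gives the robot as it stands. Calls block until the motion is done:
- bot.goto(position, orientation): joint-space move of the TCP to a pose.
- bot.line_to(position, rot=None, max_speed=0.15): straight line of the TCP; rot=None keeps the orientation; max_speed is the mean speed in m/s.
- bot.set_joints(angles): joint-space move.
- bot.set_gripper(opening, newtons=None): opening from 0.0 (shut) to 1.0 (fully open); newtons is the grip in N (None keeps the last); returns when the fingers have stopped.
- bot.hold(seconds).
- bot.inverse_kinematics(position, orientation): joint angles nearest the present ones, or None.
- bot.read_camera(name): name is "scene" or "top" or "wrist"; returns a dict with "pixels" (480x640x3 uint8, blue, green, red), "fx", "fy", "cx", "cy" (pixels), "k1" (the pictures are not rectified: a ray, as slopes to the right and down, at radius r is drawn at 1 + k1 r^2 times it, then the intrinsics apply), "R" (3x3) and "t" (3): a world point X has camera coordinates R X + t. Camera axes: x right, y down, z forward; pixel columns grow to the right and rows downward; lengths in m; the calibration is good to about 2 mm. A picture is of the moment at which its call begins. There is no depth.
A pose or a line that the arm cannot do raises bot.MotionError and nothing moves.
- bot.job_done(): hands the job in, once; it reports no verdict.
Readings, each from a call of its own:
- bot.current_clock(): time.
- bot.current_joints(): joint angles.
- bot.current_joint_vel(): joint speeds.
- bot.current_effort(): joint torques, N m.
- bot.current_ee_pos(): TCP position.
- bot.current_tool_rot(): TCP orientation.
- bot.current_contact_force(): force on the tool from outside, world axes, zero at the start.
- bot.current_ft_torque(): the same for the moment, N m.
- bot.current_opening(): opening from 0.0 (shut) to 1.0 (fully open).
Only numpy, scipy, OpenCV 4.12 (cv2) and the standard library are available. Lean on these libraries where they do the work, as an engineer would, in place of code of your own. Each camera call takes 0.05 s, during which the arm holds its last target.

### The job

On the desk a pile of three flat packs of white card coin holders has been knocked out of line, with the middle pack jutting out at a corner. Tap or press its edges together until all four sides are flush and the three packs sit squarely on one another in the same order, leaving the pile about where it stands. Leave the single tidy pack of coin holders, the folding magnifier and the coin capsule beside it alone.

Things in the scene. Friction and masses are not known exactly. Their poses are not given: they have to be found in the camera images.
- bottom_center (a point): 52 x 52 mm square pack of thin white card coin holders (round grey window), 10 mm thick, loose, lying on the desk under the other two, edges along its x and y axes; point: its centre, half-way up (5 mm above the desk); z up
- middle_center (a point): 52 x 52 mm square pack of thin white card coin holders (round grey window), 8 mm thick, loose, on the bottom pack, edges along its x and y axes; point: its centre, half-way up; at the start 11 to 14 mm off the bottom pack's centre along both that pack's +x and -y, turned up to 0.12 rad
- top_center (a point): 52 x 52 mm square pack of thin white card coin holders (round grey window), 8 mm thick, loose, on the middle pack, edges along its x and y axes; point: its centre, half-way up; at the start about above the bottom pack, so it juts out the other way from the middle one. The pile is 26 mm high and each pack weighs about 50 g; the packs slide on one another under a light push (a few N)
- tidy_center (a point): a thicker single pack of the same card coin holders, 52 x 52 mm, 16 mm thick, lying alone on the desk; point: its centre, half-way up. Leave it alone
- magnifier_center (a point): small folding magnifier, silver-white and black, 37 x 26 x 23 mm, standing on the desk; point: its centre, half-way up. Leave it alone
- capsule_center (a point): round clear coin capsule, 40 mm across, 7 mm thick, lying on the desk; point: its centre, half-way up. Leave it alone
Not all that is in view belongs to the job. Leave any black or green look-alike of the part that bears middle_center alone.

How it is judged:
By the outcome, as a careful person would: the job done as asked, in the order asked, and still so for the second after the job is handed in, with the robot touching nothing.
It also fails if it takes over 45 s, if anything falls off the work surface, if the arm or the gripper's body presses on something with over 40 N, if the wrist force passes 120 N, or if a joint passes its speed limit or range.

## Working session

There is one attempt and no reset: what is moved stays moved. The work goes in short steps, each a Python script; the robot and the scene stay as the last script left them, time stands still between calls to the robot, and variables do not carry over. Pictures are saved under pics/ and viewed, and the job is handed in when it is done.

```bash
ls; mkdir -p pics
python3 - <<'E'
from workcell import bot
import cv2
for n in("scene","top","wrist"):
    c=bot.read_camera(n);cv2.imwrite(f"pics/{n}0.png",c["pixels"]);print(n,c["fx"],c["cx"],c["cy"],c["k1"],c["R"],c["t"])
print(bot.current_clock(),bot.current_tool_rot())
E
```

```text
pics
scene 586.9437070275976 318.97598356509826 245.76590271930422 -0.02069955246267199 [[ 0.73786621 -0.67453764  0.02350375]
 [-0.25992539 -0.31612083 -0.9124179 ]
 [ 0.62289024  0.66713311 -0.40858433]] [-0.48775952  0.14119753  0.71532793]
top 603.8415412144611 322.9066985905067 232.52458824840377 -0.20586196465621548 [[-0.00506173 -0.99962343 -0.02696989]
 [-0.98274859  0.00995891 -0.1846782 ]
 [ 0.18487724  0.02556983 -0.98242892]] [-0.12915845  0.54101808  0.89441576]
wrist 412.847274206709 317.42898133379833 237.38553482608265 -0.0685169946591757 [[ 4.28329339e-01 -9.03622438e-01 -6.83527754e-04]
 [-8.69006457e-01 -4.12128020e-01  2.73821608e-01]
 [-2.47713049e-01 -1.16691838e-01 -9.61780256e-01]] [-0.57493056 -0.03077715  0.3906116 ]
0.15 [-2.65420951e+00  1.67883319e+00  1.61254335e-03]
```

View pics/top0.png

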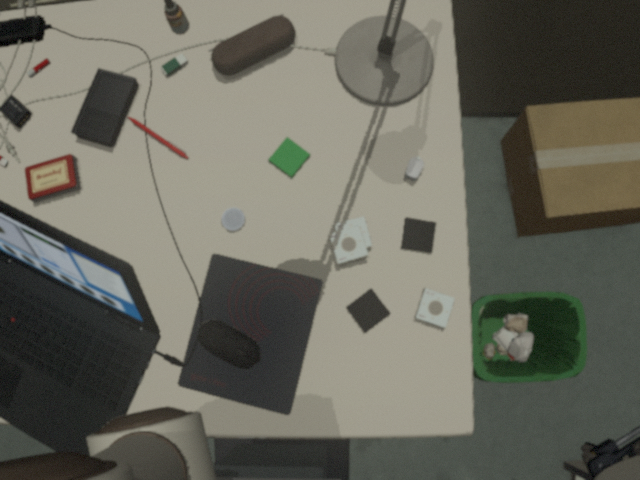

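View pics/scene0.png

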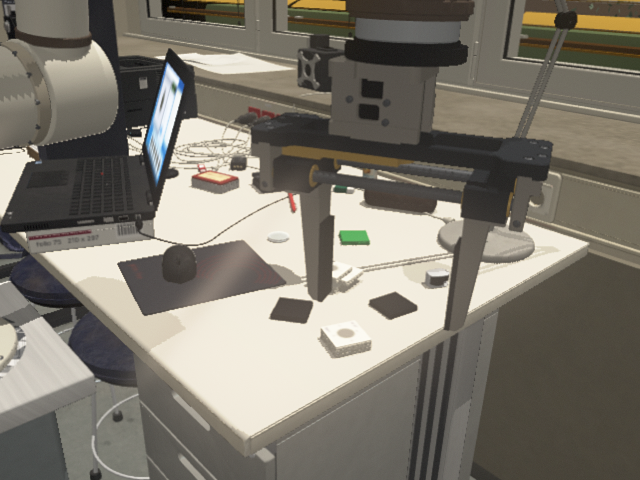

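View pics/wrist0.png

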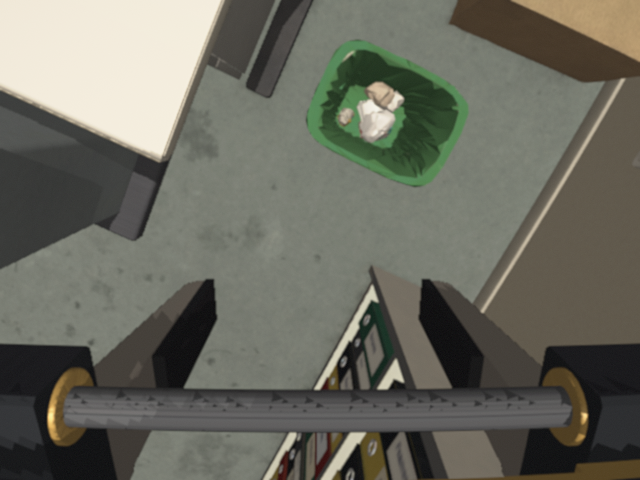

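```bash
cat > h.py <<'E'
from workcell import bot
import cv2, numpy as np
def K(c): return np.array([[c["fx"],0,c["cx"]],[0,c["fy"],c["cy"]],[0,0,1.]])
def pix2w(c,uv,z):
    uv=np.array(uv,float).reshape(-1,1,2)
    p=cv2.undistortPoints(uv,K(c),np.array([c["k1"],0,0,0,0.])).reshape(-1,2)
    R=np.array(c["R"]);t=np.array(c["t"]);o=-R.T@t
    d=np.c_[p,np.ones(len(p))]@R
    s=(z-o[2])/d[:,2]
    return o+d*s[:,None]
def w2pix(c,X):
    R=np.array(c["R"]);t=np.array(c["t"])
    return cv2.projectPoints(np.array(X,float).reshape(-1,1,3),cv2.Rodrigues(R)[0],t,K(c),np.array([c["k1"],0,0,0,0.]))[0].reshape(-1,2)
def crop(c,u,v,w,h,s,name):
    im=c["pixels"][v:v+h,u:u+w];cv2.imwrite(name,cv2.resize(im,None,fx=s,fy=s,interpolation=cv2.INTER_CUBIC))
E
python3 - <<'E'
from h import *
c=bot.read_camera("top")
crop(c,310,200,80,80,7.5 and 7,"pics/topcrop.png")
for n,uv,z in[("pile",(350,242),.026),("tidy",(434,308),.016),("caps",(232,219),.007),("mag",(413,170),.02),("blk1",(418,235),0),("blk2",(368,310),0),("lamp",(385,60),0),("edge",(465,240),0),("green",(289,157),0)]:
    print(n,pix2w(c,uv,z)[0].round(3))
E
```

```text
pile [ 0.528 -0.176  0.026]
tidy [ 0.422 -0.308  0.016]
caps [0.572 0.018 0.007]
mag [ 0.649 -0.281  0.02 ]
blk1 [ 0.543 -0.288  0.   ]
blk2 [ 0.422 -0.204  0.   ]
lamp [ 0.859 -0.243  0.   ]
edge [ 0.534 -0.366  0.   ]
green [ 0.68  -0.075  0.   ]
```

View pics/topcrop.png

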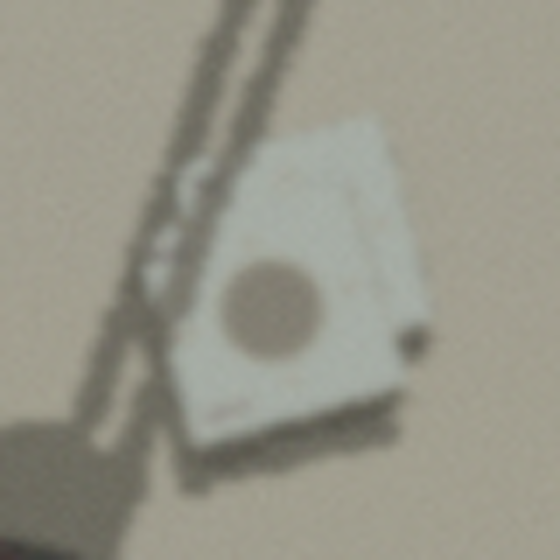

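```bash
cat >> h.py <<'E'
from scipy.spatial.transform import Rotation as Ro
def down(yaw): # tool x at world angle yaw, z down
    return (Ro.from_euler('z',yaw)*Ro.from_euler('x',np.pi)).as_rotvec()
E
python3 - <<'E'
from h import *
c=bot.read_camera("wrist")
R=np.array(c["R"]);t=np.array(c["t"]);Tr=Ro.from_rotvec(bot.current_tool_rot());p=np.array(bot.current_ee_pos())
print("cam in tool",Tr.inv().apply(-R.T@t-p)); print("R cam->tool",(Tr.inv().as_matrix()@R.T).round(3))
x=Tr.apply([1,0,0]);print("yaw",np.arctan2(x[1],x[0]))
print(bot.current_joints())
for y in np.deg2rad([15,105,195,285]):
    print(np.rad2deg(y),bot.inverse_kinematics([.528,-.176,.005],down(y)))
E
```

```text
cam in tool [ 0.00043371 -0.07724027 -0.1698329 ]
R cam->tool [[ 1.    -0.     0.001]
 [ 0.     0.962  0.274]
 [-0.001 -0.274  0.962]]
yaw -1.1280163777712282
[-1.33809796e+00  1.58739777e-01  1.59754606e+00 -2.77058686e-07
  1.38618982e+00 -2.10081448e-01]
14.999999999999998 [-5.38882872e-01  3.72031151e-01  1.79319728e+00 -4.44089210e-16
  9.76364223e-01 -8.00682260e-01]
105.00000000000001 [-0.53888287  0.37203115  1.79319728  0.          0.97636422 -2.37147859]
195.0 [-5.38882872e-01  3.72031151e-01  1.79319728e+00 -4.44089210e-16
  9.76364223e-01  2.34091039e+00]
285.0 [-0.53888287  0.37203115  1.79319728  0.          0.97636422  0.77011407]
```

Run:
```python
from h import *
bot.goto([.528,-.176,.10],down(np.deg2rad(-75)))
c=bot.read_camera("wrist");np.savez("w1.npz",**c)
cv2.imwrite("pics/w1.png",c["pixels"]);print(bot.current_clock(),w2pix(c,[.528,-.176,.026]))
s=bot.read_camera("scene");crop(s,240,200,200,150,4,"pics/s1.png")
```

```text
1.9833 [[314.52904619 249.1035136 ]]
```

View pics/w1.png

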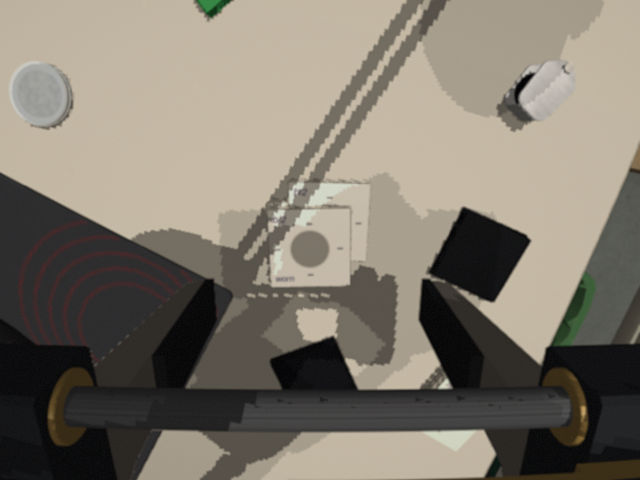

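Run:
```python
from h import *
c=np.load("w1.npz");crop(c,250,165,140,150,4,"pics/w1c.png")
print(c["R"].round(3))
```

```text
[[ 0.258 -0.966  0.002]
 [-0.929 -0.247  0.274]
 [-0.264 -0.072 -0.962]]
```

View pics/w1c.png

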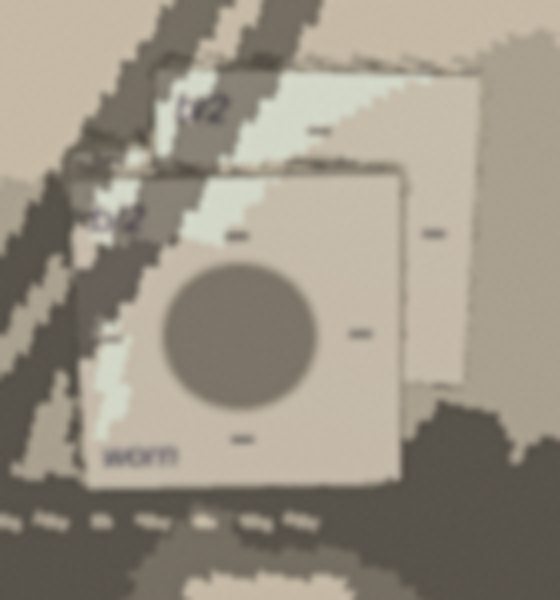

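View pics/s1.png

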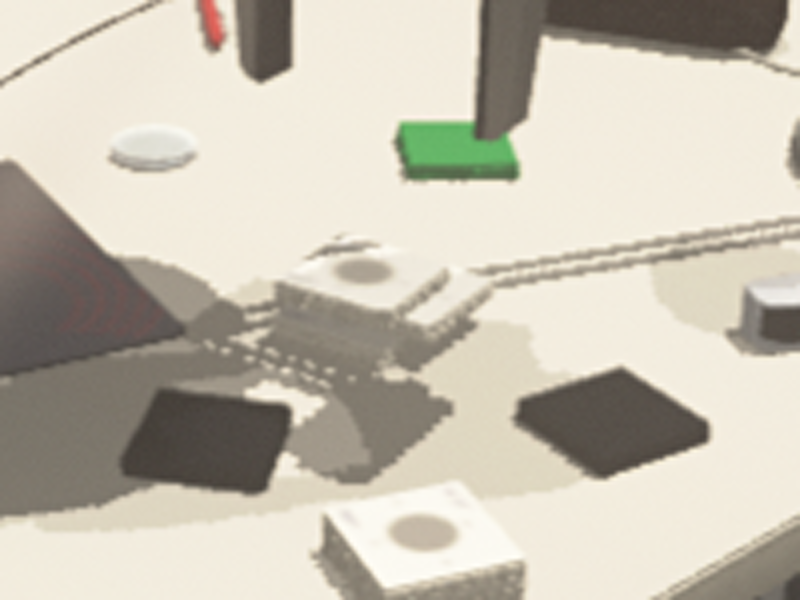

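Run:
```python
from h import *
c=np.load("w1.npz")
def f(p,z):
    p=(np.array(p,float))/4+np.array([250,165])-.4
    return pix2w(c,p,z)[:,:2]
T=f([(75,178),(402,172),(400,482),(88,488)],.026)
M=f([(155,68),(480,75),(463,383)],.018)
print(T.round(4),T.mean(0),"mid centre",(M[0]+M[2])/2)
for A in(T,M):
  e=np.diff(A,axis=0);print(np.linalg.norm(e,axis=1).round(4),np.rad2deg(np.arctan2(e[:,1],e[:,0])).round(1))
d=(M[0]+M[2])/2-T.mean(0);a=np.deg2rad(15);print("offset in pack frame",[d@[np.cos(a),np.sin(a)],d@[-np.sin(a),np.cos(a)]])
```

```text
[[ 0.5453 -0.1425]
 [ 0.5589 -0.19  ]
 [ 0.5105 -0.2038]
 [ 0.4967 -0.1559]] [ 0.52784928 -0.17306886] mid centre [ 0.54498181 -0.18015958]
[0.0494 0.0503 0.0498] [ -74.  -164.2  106.1]
[0.0499 0.05  ] [ -76.3 -166.3]
offset in pack frame [np.float64(0.01471353630957326), np.float64(-0.01128333401049462)]
```

Run:
```python
from h import *
a=np.deg2rad(15.5); ux=np.array([np.cos(a),np.sin(a)])
P=np.array([.528,-.1735]); p=P+.0075*ux
r=down(a-np.pi/2)
bot.goto([*p,.06],r); bot.line_to([*p,.004]); 
print("f",np.round(bot.current_contact_force(),2),np.round(bot.current_ee_pos(),4))
for o in(.75,.65,.59):
    bot.set_gripper(o,6);print(o,bot.current_opening(),np.round(bot.current_contact_force(),2))
s=bot.read_camera("scene");crop(s,240,200,200,150,4,"pics/s2.png")
bot.set_gripper(0.5,6);print(bot.current_opening(),np.round(bot.current_contact_force(),2),bot.current_clock())
s=bot.read_camera("scene");crop(s,240,200,200,150,4,"pics/s3.png")
c=bot.read_camera("wrist");cv2.imwrite("pics/w3.png",c["pixels"])
```

```text
f [1.11 0.12 0.47] [ 0.536  -0.1721  0.0052]
0.75 0.7484514469577194 [-0.43 -1.45  1.47]
0.65 0.6478900369864617 [ 0.82 -1.11  1.41]
0.59 0.5914144992946776 [0.24 3.84 5.95]
0.5446518879244946 [-0.2   3.54  4.94] 4.275
```

View pics/s3.png

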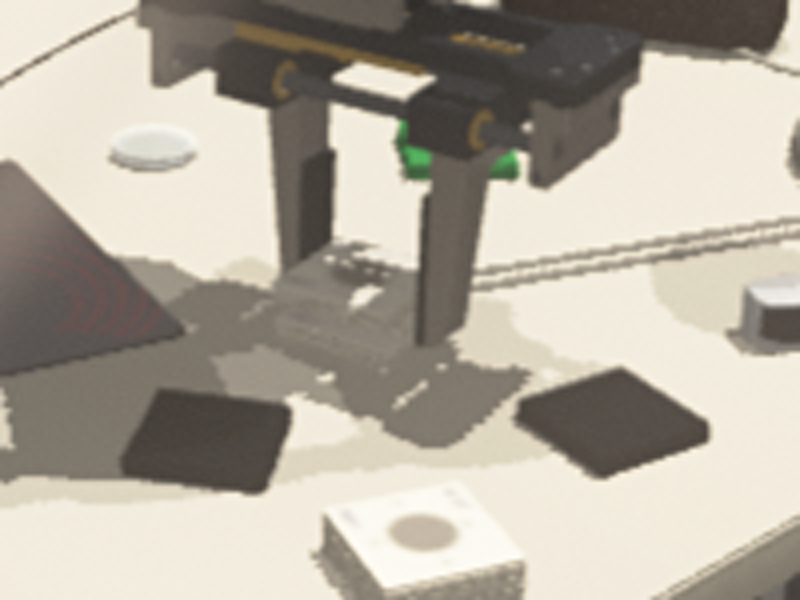

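View pics/w3.png

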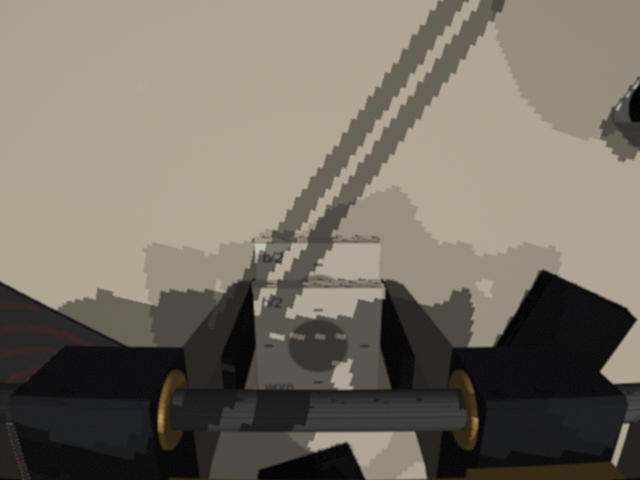

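Run:
```python
from h import *
a=np.deg2rad(15.5); ux=np.array([np.cos(a),np.sin(a)])
P=np.array([.528,-.1735])
p0=bot.current_ee_pos()
bot.set_gripper(.75); bot.set_gripper(1.0); bot.line_to([p0[0],p0[1],.085])
p=P+.002*ux
bot.goto([*p,.085],down(a))
c=bot.read_camera("wrist");np.savez("w4.npz",**c);cv2.imwrite("pics/w4.png",c["pixels"])
s=bot.read_camera("scene");crop(s,240,200,200,150,4,"pics/s4.png");print(bot.current_clock())
```

```text
7.5583
```

View pics/w4.png

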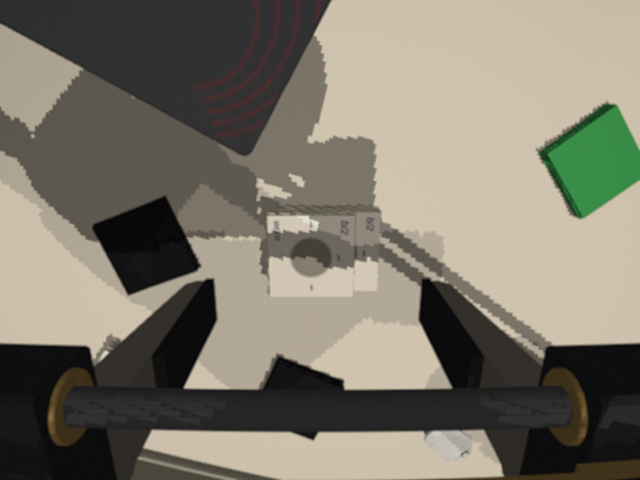

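View pics/s4.png

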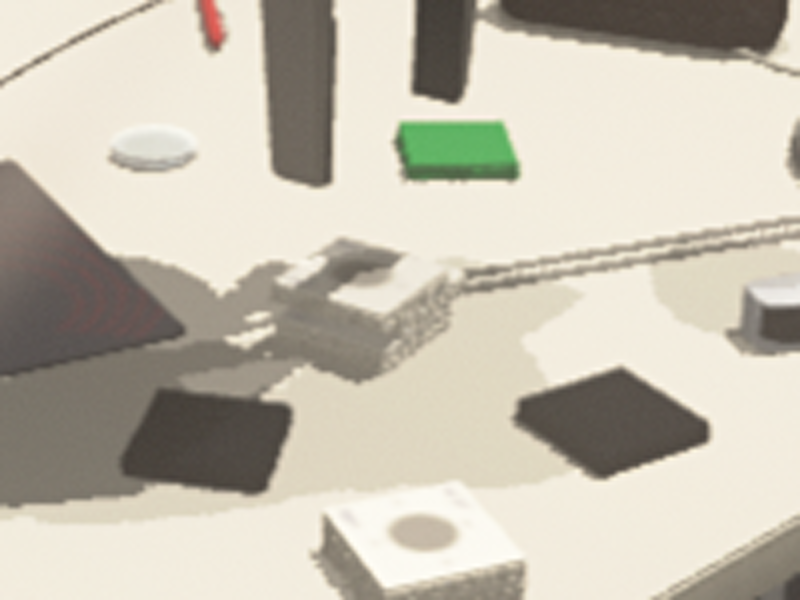

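The y direction is now aligned: top pack spans (267–353), and the middle still juts to 380 along +x. Next I squeeze along x.

Run:
```python
from h import *
a=np.deg2rad(15.5); ux=np.array([np.cos(a),np.sin(a)])
P=np.array([.528,-.1735]); p=P+.002*ux
bot.line_to([*p,.004])
print(np.round(bot.current_contact_force(),2))
for o in(.85,.75,.65,.59,.5):
    bot.set_gripper(o,6);print(o,bot.current_opening(),np.round(bot.current_contact_force(),2))
bot.set_gripper(.75); bot.set_gripper(1.0); bot.line_to([*p,.085])
p=P+.001*ux
bot.goto([*p,.085],down(a-np.pi/2)); bot.line_to([*p,.004])
for o in(.75,.6,.5):
    bot.set_gripper(o,6);print(o,bot.current_opening(),np.round(bot.current_contact_force(),2))
bot.set_gripper(.75); bot.set_gripper(1.0); bot.line_to([*p,.085])
c=bot.read_camera("wrist");np.savez("w5.npz",**c);crop(c,230,150,180,150,4,"pics/w5.png")
s=bot.read_camera("scene");crop(s,280,240,100,75,8,"pics/s5.png");print(bot.current_clock())
```

```text
[-0.9  -0.73 -0.21]
0.85 0.8491732856074367 [-0.07 -1.14  0.07]
0.75 0.7468635414534103 [ 0.89 -0.3  -0.15]
0.65 0.6518468789056938 [0.5  0.45 0.94]
0.59 0.5937353589028789 [2.55 0.87 1.53]
0.5 0.5488800716900827 [-0.83  0.09  3.35]
0.75 0.7523992292499535 [-0.43 -0.17 -0.58]
0.6 0.6008605149818438 [0.05 0.01 0.53]
0.5 0.5420618318375328 [0.14 0.73 1.71]
16.5667
```

View pics/w5.png

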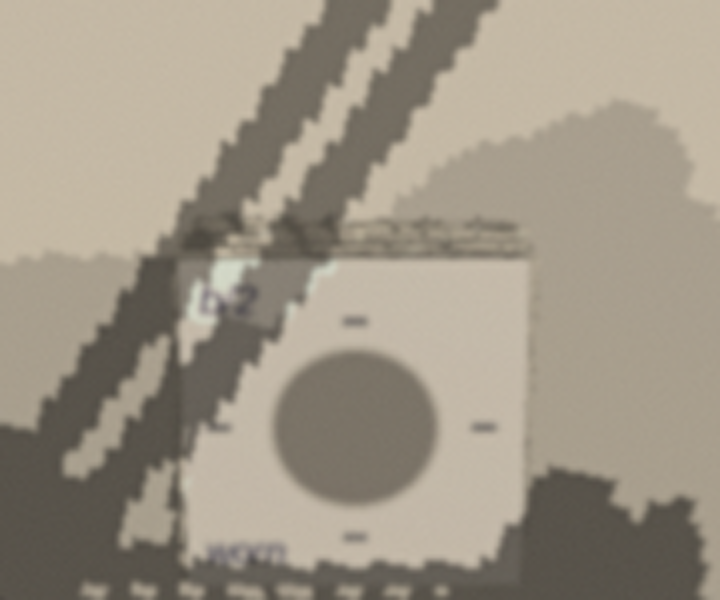

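View pics/s5.png

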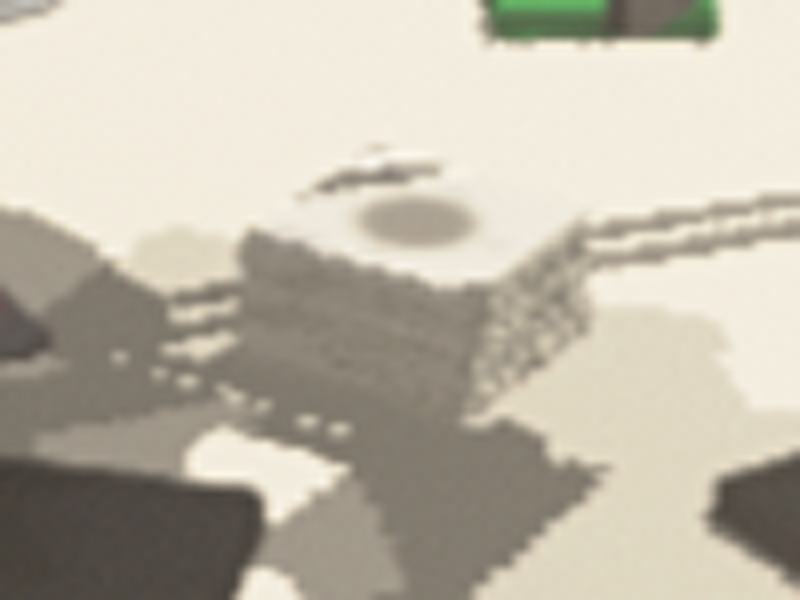

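Run:
```python
from h import *
a=np.deg2rad(15.5); ux=np.array([np.cos(a),np.sin(a)])
P=np.array([.528,-.1735]); p=P+.002*ux
bot.goto([*p,.085],down(a)); bot.line_to([*p,.004])
for o in(.75,.6,.5):
    bot.set_gripper(o,9);print(o,bot.current_opening(),np.round(bot.current_contact_force(),2))
bot.set_gripper(.65); bot.set_gripper(1.0); bot.line_to([*p,.1])
c=bot.read_camera("wrist");np.savez("w6.npz",**c);crop(c,230,170,180,150,4,"pics/w6.png")
bot.goto([p[0]-.1,p[1]-.1,.22],down(a))
c=bot.read_camera("top");np.savez("t6.npz",**c);crop(c,300,140,180,190,3,"pics/t6.png")
s=bot.read_camera("scene");crop(s,280,240,100,75,8,"pics/s6.png");print(bot.current_clock())
```

```text
0.75 0.744859766990593 [-0.62 -0.25 -0.38]
0.6 0.600024631744237 [ 0.27 -0.02 -1.33]
0.5 0.5402539596006883 [-0.15  0.07 -0.36]
22.5083
```

View pics/w6.png

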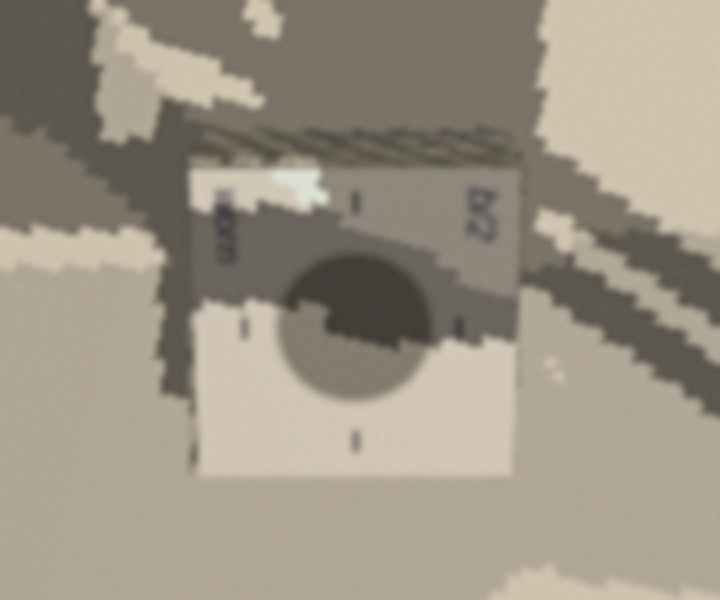

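View pics/s6.png

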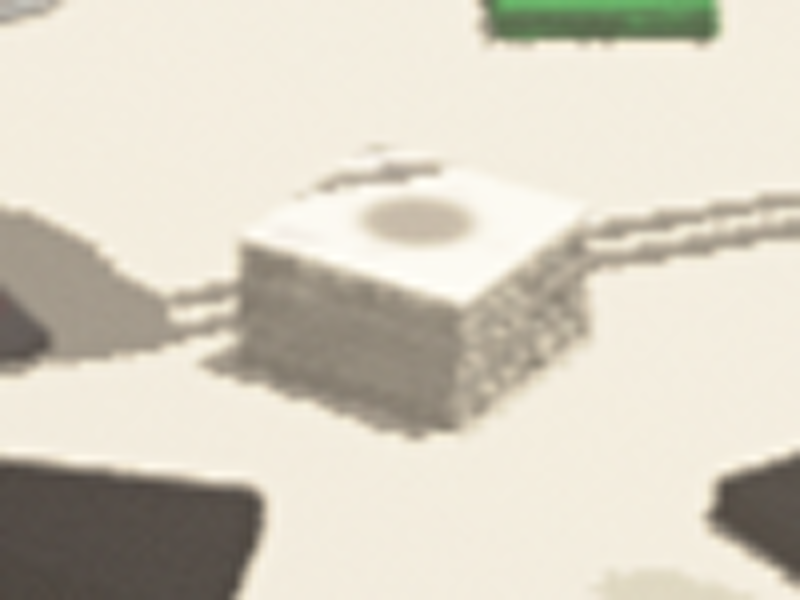

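View pics/t6.png

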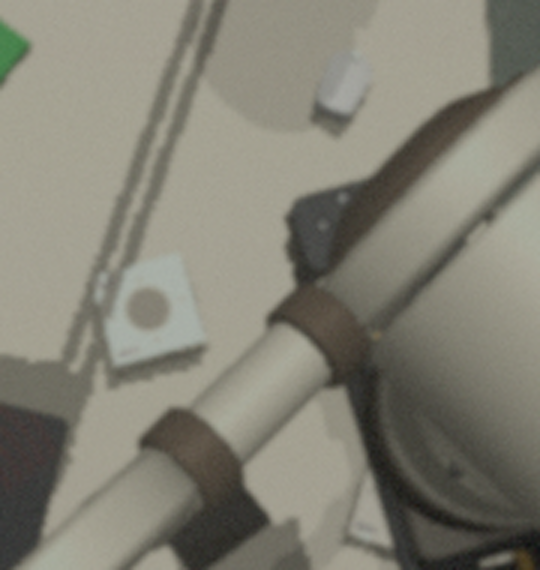

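The pile is flush on all visible sides: vertical corner edges in the scene view at (240, 245–360) and (460, 305–425), top window square to the edges, neighbours untouched.

Run:
```python
from h import *
c=np.load("w6.npz")
p=np.array([(190,165),(520,165),(513,475),(198,475)])/4+[230,170]-.4
print(pix2w(c,p,.026).mean(0).round(4), np.round(bot.current_contact_force(),2))
bot.job_done()
```

```text
[ 0.53   -0.1735  0.026 ] [ 0.57 -0.2  -0.08]
the job is handed in; nothing more can be done
```

The pile is squared up and handed in at about 23 s, well under the 45 s limit. I squeezed it lightly (6–9 N) between the open jaws: twice across one pair of sides and twice across the other.

- **Flushness:** the last scene and wrist views show straight, vertical corners with no pack jutting out, in the same order. I could only see two of the sides clearly in the final scene view; I judged the other two from the jaws closing evenly.
- **Position:** the top of the pile is centred at about (0.530, -0.1735). The top pack started at about (0.528, -0.173), so it moved about 2 mm.
- **Other objects:** I never went near the tidy pack, magnifier or capsule. The magnifier was in view in the last top picture and looked untouched. The arm mostly hid the tidy pack there, and the capsule was outside that crop.
- **Disagreement:** on the last squeeze the gripper stopped at an opening of 0.540. That works out to about 50 mm, where the packs are 52 mm. The wrist camera also read the packs about 2 mm small (49–50 mm). I took both as scale error and didn't check further.

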